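Push a kiln prop up the gutter behind its catch

ROBOT

A 7-joint arm with a two-finger parallel gripper is mounted at the origin on the work surface. World frame = base frame: x ahead of the robot, y to its left, z up, the work surface at z = 0. Lengths are in m, angles in rad, forces in N, time in s.
With the tool pointing down it reaches from about 0.425 to 0.975 m from the base axis. Payload 16.7 kg.
Tool frame: the origin (TCP) lies between the finger pads; the fingertips stand 17 mm ahead of it and the grasp point (between the pads) lies 2 mm behind it (bot.finger_overhang is the distance from the TCP to the fingertips, in m); z points along the fingers, y is the direction in which the jaws open and shut (so a half turn about z gives the same grasp; the last joint's range is limited). The gripper opens to 85 mm and grips with 20 to 120 N. Pads are 22 mm wide; open, the fingers measure 114 mm over their backs; the gripper's body (76 mm by 85 mm) begins 54 mm behind the grasp point. The pads swing forward as they close: fully open they stand 13 mm farther back than shut.
Start: joints at [0.993, 0.426, 0.074, 1.606, -0.034, 1.111, -0.067], TCP at [0.281, -0.614, 0.248] pointing down, gripper open.
Joint ranges: [-2.85, 2.85], [-0.5, 2.14], [-1.23, 1.37], [0.21, 2.46], [-1.02, 4.16], [0.16, 2.05], [-2.73, 2.73]. Speed limits (rad/s): [1.89, 1.89, 2.39, 2.39, 3.01, 3.01, 3.01].

INTERFACE

Orientations are given as [roll, pitch, yaw] about the fixed x, y, z axes, in that order (R = Rz(yaw) Ry(pitch) Rx(roll)).
In Python, from station import bot gives the robot as it stands.
- The arm moves only by the shell command python3 -m handwheel 'ROWS' [FORCE]. ROWS is JSON, a list that holds one entry, the list of rows, each a list of 7 numbers: the closure in counts, from 0 (fully open) to 255 (shut), then the shift along the world's x, y, z in m, then the turn, a rotation vector about the world's x, y, z in degrees. A call has 1 to 8 rows; each row shifts and turns the commanded pose from where the row before left it; what a row does not reach is not made up. A row lasts 1/8 s, in which the tool goes at most 62.5 mm and 10.7 degrees, less where a joint would pass 70% of its speed; a pose out of reach is approached as far as the arm can. A call with a gripper value outside its range is refused whole. The fingers move at their own pace and stop on an object; FORCE is the grip in N (left out, the last holds). Time passes only in rows, so rows that do not move let the fingers close. It gives the time, the measured TCP pose, the force and the opening at its end, in the units of the state.
- bot.read_state(): the state, without advancing time (a new reading comes with each control period).
- bot.grab_frame(name): name is "scene" or "side" or "wrist"; returns a dict with "image" (384x512x3 uint8, red, green, blue), "range_z" (384x512 float32, m along the optical axis (not along the pixel's ray), 0 where there is no reading), "fx", "fy", "cx", "cy" (pixels), "dist" ([k1, k2, p1, p2, k3] as OpenCV has them; the pictures are not rectified), "rvec" (rotation vector, rad) and "tvec" (3), from world to camera coordinates, as OpenCV has them. Camera axes: x right, y down, z forward; pixel columns grow to the right and rows downward; lengths in m; the calibration is good to about 2 mm. A picture is of the moment at which its call begins.
- bot.sign_off(): hands the job in, once; it reports no verdict.
The state is a dict: "time_s": time; "q": joint angles; "qvel": joint speeds; "tau": joint torques, N m; "eef_pos": TCP position; "eef_rot": TCP orientation; "force": force on the tool from outside, world axes, zero at the start; "torque": the same for the moment, N m; "grip_width": opening from 0.0 (shut) to 1.0 (fully open).
Only numpy, scipy, OpenCV 4.12 (cv2) and the standard library are available. Lean on these libraries where they do the work, as an engineer would, in place of code of your own. Each camera call takes 0.05 s, during which the arm holds its last target. There are 200 camera calls.

TASK

The kiln prop lying at the low end of the sloping gutter has to be put back in store at the top. Push it gently up the gutter with the fingers, without lifting it, over the spring catch and up to the end stop, so that the catch springs up behind it and it cannot roll back. Then take the hand away, and leave the props, the pot and the plates around it where they stand.

Things in the scene. Friction and masses are not known exactly. Their poses are not given: they have to be found in the camera images.
- gutter: Open metal trough 420 mm long, sloping up at 8 degrees, fixed on two grey stands. Origin: on its floor, midway along and across. x runs uphill along the floor, y across, z square to the floor. Floor from x = -210 to +210 mm, 105 mm wide between side walls that rise only 18 mm above it. Low end open, high end closed by the end stop. Place and heading on the bench vary.
- stop_face (a point): Foot of the end stop, an upright steel plate over the full width, 55 mm high above the floor: on its face that looks downhill, at x = +190 mm, y = 0, z = 0 of the gutter.
- catch_tip (a point): Where the tip of the spring catch is when it stands up: x = +131 mm, y = 0, z = +12 mm of the gutter, 59 mm downhill of the end stop. This point stays there when the catch is pressed. Seen from the side the catch is a steel wedge, 20 mm wide, that rises from a slot in the floor at x = +91 mm to the tip, then drops off steeply.
- catch (a joint): Spring catch, turning about a pin under the gutter floor: 0 rad = standing up, at rest; about 0.3 rad = flush with the floor. A weak spring (1 to 2 N at the tip) raises it. The prop coming from below presses it down; it springs up once the prop's axis is 24 mm uphill of the tip, and then holds the prop, with up to 5 mm of play between catch and stop.
- low_bar: Steel bar, 10 mm square, 104 mm long, fixed across the gutter floor; the prop rests against its uphill edge at the start. Origin: centre of its underside, on the floor; axes as the gutter's. Only 10 mm high, so fingertips pass over it behind the prop. Its place along the gutter varies.
- prop: The kiln prop to push: a tube of pale fired clay, 60 mm outside diameter, 100 mm long, 0.3 to 0.52 kg, lying across the gutter, free to roll. Origin: its centre, on its axis, 30 mm above the gutter floor. y is its axis; x and z turn as it rolls. Left alone on the slope it rolls downhill. Touching the end stop its centre is at x = +160 mm of the gutter; resting back on the catch, about +155 mm.
- short_prop: Bystander: clay prop standing on end on the bench, 60 mm diameter, 70 mm high. Origin: centre of its underside.
- tall_prop: Bystander: clay prop standing on end on the bench, 60 mm diameter, 110 mm high. Origin: centre of its underside.
- wash_pot: Bystander: white pot without handle, 84 mm across the rim, 85 mm high, standing on the bench. Origin: centre of its underside.
- crank_stack: Three biscuit plates in a stack of three-armed refractory cranks, 285 mm across and 140 mm high, to the left of the gutter. Fixed. Origin: centre of its underside.
Things that resemble listed ones, but are neither listed nor needed, are in the scene too. Leave any turquoise or yellow look-alike of the prop alone.

How it is judged:
By the outcome, as a careful person would: the job done as asked, in the order asked, and still so for the second after the job is handed in, with the robot touching nothing.
It also fails if it takes over 38 s, if anything falls off the work surface, if the arm or the gripper's body presses on something with over 40 N, if the wrist force passes 120 N, or if a joint passes its speed limit or range.

## Working session

There is one attempt and no reset: what is moved stays moved. The work goes in short steps, Python scripts to look and compute and a shell command to move; the robot and the scene stay as the last step left them, time stands still between calls to the robot, and variables do not carry over. Pictures are saved under pics/ and viewed, about 8 in all and at most 12, crops included, and the job is handed in when it is done.

```bash
ls; mkdir -p pics
cat > h.py <<'E'
import numpy as np, cv2
from station import bot
def grab(n,save=None):
    f=bot.grab_frame(n)
    if save: cv2.imwrite(f'pics/{save}.png',f['image'][:,:,::-1])
    np.savez(f'/tmp/{n}.npz',**f); return f
def cloud(f):
    K=np.array([[f['fx'],0,f['cx']],[0,f['fy'],f['cy']],[0,0,1.]]);R=cv2.Rodrigues(np.array(f['rvec'],float))[0]
    h,w=f['range_z'].shape
    uv=np.stack(np.meshgrid(np.arange(w),np.arange(h)),-1).reshape(-1,1,2).astype(float)
    n=cv2.undistortPoints(uv,K,np.array(f['dist'],float)).reshape(h,w,2)
    z=f['range_z'][...,None]
    P=np.concatenate([n*z,z],-1)
    W=(P-np.array(f['tvec'],float).reshape(3))@R
    W[f['range_z']<=0]=np.nan
    return W
E
python3 - <<'E'
from h import *
a=grab('scene','s0');b=grab('side','d0')
s=bot.read_state();print(s)
for f in(a,b):
    R=cv2.Rodrigues(np.array(f['rvec'],float))[0];print(-R.T@np.array(f['tvec']).reshape(3),R[2],f['fx'])
E
```

```text
pics
{'time_s': 0.1, 'q': array([ 0.99250721,  0.42664719,  0.0738247 ,  1.60655926, -0.03410205,
        1.11080783, -0.06712129]), 'qvel': array([-0.0001407 , -0.00052256,  0.00036932, -0.00145538, -0.00074609,
        0.00046967,  0.00039646]), 'tau': array([ 1.13498766e-02, -9.51514792e+01,  3.77373219e+00, -4.64394629e+01,
        1.99022895e-02,  6.52415387e-03,  7.23915264e-05]), 'eef_pos': array([ 0.28048794, -0.61356731,  0.24768745]), 'eef_rot': array([-3.14043112e+00,  6.66617783e-05,  4.28760600e-01]), 'force': array([-0.05655932, -0.54079238,  0.40949274]), 'torque': array([-0.02331194,  0.02157714, -0.01839139]), 'grip_width': 1.0005747613773168}
[1.06063053 0.09012327 0.80718867] [-0.54540983  0.05664878 -0.83625297] 360.2489432874302
[ 0.47333456 -0.79795733  0.74889791] [ 0.09218848  0.80775158 -0.58227027] 394.52230817644994
```

View pics/s0.png

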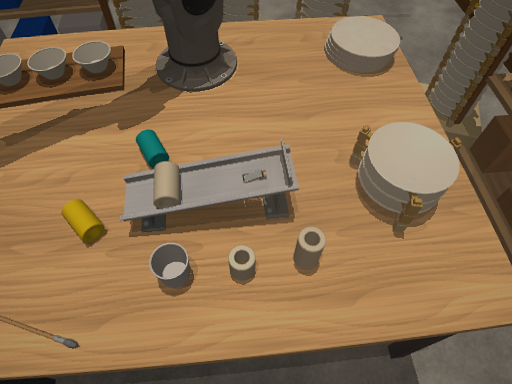

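View pics/d0.png

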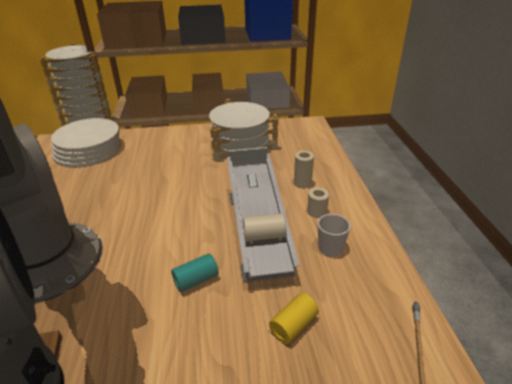

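The scene view shows the gutter running from its low end at about (125,200) to the end stop at (290,168). The pale prop is at (167,185) and the catch at (255,176). Uphill is world +y. Pot (170,265), short prop (242,262) and tall prop (310,247) stand on the far side from the robot. The teal look-alike at (152,148) is close to the low end.

```bash
cat > m.py <<'E'
from h import *
def run(n):
    f=dict(np.load(f'/tmp/{n}.npz'));W=cloud(f);P=W.reshape(-1,3)
    P=P[~np.isnan(P[:,0])]
    return f,W,P
f,W,_=run('scene')
for uv in [(185,200),(220,190),(240,180),(285,180),(125,200),(125,215),(297,188),(283,140),(167,185),(152,148),(255,176),(170,250),(242,252),(310,235)]:
    print(uv,W[uv[1],uv[0]].round(3))
# floor plane: sample patch
m=np.zeros(W.shape[:2],np.uint8)
cv2.fillPoly(m,[np.array([[188,172],[240,163],[240,190],[188,200]])],1)
Q=W[m>0];Q=Q[~np.isnan(Q[:,0])]
c=np.median(Q,0)
for i in range(5):
    c=Q.mean(0);n=np.linalg.svd(Q-c)[2][2];n*=np.sign(n[2]);d=(Q-c)@n;Q=Q[abs(d)<max(.002,2*d.std())]
print('n',n,'c',c,'slope',np.degrees(np.arccos(n[2])),'std',d.std())
np.savez('/tmp/pl.npz',n=n,c=c)
for nm in('scene','side'):
    f,W,P=run(nm)
    up=np.array([0,0,1])-n*n[2];up/=np.linalg.norm(up);ya=np.cross(n,up)
    L=np.stack([(W-c)@up,(W-c)@ya,(W-c)@n],-1)
    np.save(f'/tmp/L_{nm}.npy',L)
    fl=(abs(L[...,2])<.004)&(abs(L[...,0])<.35)&(abs(L[...,1])<.09)
    print(nm,'up',up,'heading',np.degrees(np.arctan2(up[1],up[0])),'floor x',np.percentile(L[fl][:,0],[.5,1,99,99.5]),'y',np.percentile(L[fl][:,1],[1,99]))
    # walls top
    w=(L[...,2]>.012)&(L[...,2]<.022)&(abs(L[...,0])<.3)&(abs(L[...,1])<.09)
    q=L[w];
    for s in(1,-1):
        t=q[(q[:,1]*s>.03)];print(' wall',s,len(t),np.polyfit(t[:,0],t[:,1],1) if len(t)>9 else '',np.percentile(t[:,0],[1,99]))
    pr=(L[...,2]>.03)&(L[...,2]<.07)&(abs(L[...,0])<.3)&(abs(L[...,1])<.055)
    q=L[pr]; a=q[q[:,0]<.1]; 
    A=np.c_[2*a[:,0],2*a[:,2],np.ones(len(a))];s=np.linalg.lstsq(A,(a[:,[0,2]]**2).sum(1),rcond=None)[0]
    print(' prop',len(a),s[:2],'r',np.sqrt(s[2]+s[0]**2+s[1]**2),'top z',np.percentile(a[:,2],98),'y',np.percentile(a[:,1],[1,99]),'x',np.percentile(a[:,0],[1,99]))
    b=q[q[:,0]>.1];print(' stop',len(b),np.percentile(b[:,0],[2,10,50,90,98]),b[:,1].min(),b[:,1].max(), b[:,2].max())
E
python3 m.py
```

```text
(185, 200) [ 0.603 -0.025  0.077]
(220, 190) [0.59  0.059 0.089]
(240, 180) [0.57  0.109 0.095]
(285, 180) [0.59  0.214 0.109]
(125, 200) [ 0.575 -0.176  0.056]
(125, 215) [ 0.63  -0.165  0.076]
(297, 188) [0.628 0.234 0.13 ]
(283, 140) [0.515 0.216 0.165]
(167, 185) [ 0.593 -0.058  0.132]
(152, 148) [ 0.42  -0.117  0.061]
(255, 176) [0.572 0.145 0.109]
(170, 250) [ 0.719 -0.062  0.058]
(242, 252) [0.738 0.099 0.054]
(310, 235) [0.728 0.251 0.089]
n [ 9.00743498e-04 -1.37446513e-01  9.90508781e-01] c [0.56224706 0.0449833  0.08747124] slope 7.900284503741949 std 0.0009479309081401976
scene up [-0.00649107  0.99048751  0.13744946] heading 90.37547741994142 floor x [-0.31992962 -0.29873651  0.19223949  0.19395972] y [-0.06632193  0.04571636]
 wall 1 759 [0.01812407 0.04803529] [-0.22153734  0.19072151]
 wall -1 1012 [ 0.00568001 -0.06545786] [-0.29693499  0.19240849]
 prop 825 [-0.10754711  0.03099889] r 0.02925680713965342 top z 0.06144802616855817 y [-0.05397131  0.03610962] x [-0.1325589  -0.07743756]
 stop 125 [0.17480654 0.17536334 0.17771175 0.1807538  0.18167923] -0.05449981838898445 0.05024074008036907 0.058673464298199286
side up [-0.00649107  0.99048751  0.13744946] heading 90.37547741994142 floor x [-0.34253628 -0.33477238  0.17727137  0.1788078 ] y [-0.06918273  0.04057945]
 wall 1 564 [0.01561896 0.04824057] [-0.22186772  0.18819522]
 wall -1 569 [ 0.02813102 -0.06606946] [-0.29475238  0.18922749]
 prop 826 [-0.10662354  0.03220871] r 0.02699891160619518 top z 0.06061263031337134 y [-0.05418824  0.03804541] x [-0.13630552 -0.08652584]
 stop 272 [0.17434843 0.17558846 0.17824952 0.1811558  0.18368634] -0.05334594513534528 0.04921097303093039 0.057382781973230886
```

```bash
python3 -m handwheel '[[[110,0.018,0.030,0,0,0,8],[110,0.018,0.030,0,0,0,8],[110,0.018,0.030,0,0,0,8],[110,0.018,0.030,0,0,0,8],[110,0.018,0.030,0,0,0,8],[110,0.018,0.030,0,0,0,9],[110,0.018,0.030,0,0,0,9],[110,0.018,0.030,0,0,0,9]]]' 20; python3 -m handwheel '[[[110,0.019,0.030,0,0,0,0],[110,0.019,0.030,0,0,0,0],[110,0.019,0.030,0,0,0,0],[110,0.019,0.030,0,0,0,0],[110,0.019,0.030,0,0,0,0],[110,0.019,0.030,0,0,0,0],[110,0.019,0.030,0,0,0,0],[110,0.017,0.033,0,0,0,0]]]'
python3 - <<'E'
from h import *
grab('wrist','w1'); s=bot.read_state(); print(s['eef_pos'],s['eef_rot'],s['grip_width'],s['force'])
E
```

```text
time_s: 1.1
eef_pos: [0.4249, -0.3728, 0.2481]
eef_rot: [-3.141, -0.0, 1.603]
force: [-0.1, 0.0, -0.7]
grip_width: 0.568
time_s: 2.1
eef_pos: [0.575, -0.13, 0.248]
eef_rot: [-3.141, -0.0, 1.598]
force: [-0.7, -0.2, 0.6]
grip_width: 0.573
[ 0.57687554 -0.12452921  0.24813748] [ 3.14092150e+00 -2.35366009e-03  1.60273891e+00] 0.5687021444718376 [ 1.11730974  6.06056043 -0.40768831]
```

View pics/w1.png

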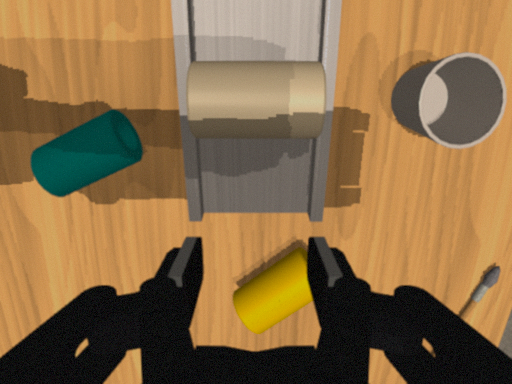

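The wrist view shows the prop from (188,60) to (325,138), square across the gutter. The fingers at columns 185 and 325 are centred on it, and the low end lip is at row 215. I'll measure once from here.

```bash
python3 -m handwheel '[[[110,0,0,-0.02,0,0,0],[110,0,0,-0.02,0,0,0],[110,0,0,0,0,0,0]]]'
python3 - <<'E'
from h import *
f=grab('wrist'); W=cloud(f)
s=bot.read_state(); print(s['eef_pos'],s['eef_rot'],s['force'])
m=(W[...,0]>.5)&(W[...,0]<.65)&(W[...,1]>-.25)&(W[...,1]<.05)
p=m&(W[...,2]>.102)&(W[...,2]<.15)&(W[...,1]>-.12)
q=W[p];print('prop',len(q),np.percentile(q[:,0],[1,99]),np.percentile(q[:,1],[1,99]),np.percentile(q[:,2],99), 'top y',q[q[:,2]>np.percentile(q[:,2],95)][:,1].mean())
A=np.c_[2*q[:,1],2*q[:,2],np.ones(len(q))];r=np.linalg.lstsq(A,(q[:,1:]**2).sum(1),rcond=None)[0];print('axis y,z',r[:2],np.sqrt(r[2]+r[0]**2+r[1]**2))
# wall inner edges, prop rear edge direction
for y in(-.16,-.14,-.12,-.02,0):
    t=W[m&(abs(W[...,1]-y)<.006)&(W[...,2]>.05+.137*(y+.16))&(W[...,2]<.105)]
    if len(t): 
        h=t[:,2]-(.0875+.1388*(y-.045)); w=t[h>.012]; print(y,'floor h',np.median(h[abs(h)<.008]),'walls x',w[w[:,0]<.57][:,0].max() if (w[:,0]<.57).any() else 0,w[w[:,0]>.57][:,0].min() if (w[:,0]>.57).any() else 0)
g=[(q[abs(q[:,0]-x)<.004][:,1].min(),q[abs(q[:,0]-x)<.004][:,1].max()) for x in(.54,.56,.58,.60)];print(g)
E
```

```text
time_s: 2.52
eef_pos: [0.5736, -0.1309, 0.2069]
eef_rot: [-3.139, -0.001, 1.598]
force: [0.3, 0.2, -0.2]
grip_width: 0.569
[ 0.57425735 -0.13088568  0.20800725] [-3.14024027e+00 -4.49527850e-04  1.59810513e+00] [0.64722223 0.39118709 0.7306577 ]
prop 14965 [0.52537174 0.62235405] [-0.09347804 -0.03663464] 0.13294067630114106 top y -0.0651568393643485
axis y,z [-0.06528545  0.10231089] 0.02972143785254676
-0.16 floor h -0.0004686777235691497 walls x 0.5238029329844089 0.6284043132394203
-0.14 floor h -0.0004195171115606369 walls x 0.5233298181527202 0.6279811246932052
-0.12 floor h -0.0003812965390300599 walls x 0.5228573190066903 0.6274646333816352
-0.02 floor h -0.00022115811504353627 walls x 0.5205749646788315 0.6249597721959834
0 floor h -0.0004043349177366845 walls x 0.5201450815846757 0.6246591930068683
[(np.float64(-0.095379991020501), np.float64(-0.03690542327679804)), (np.float64(-0.09495268436578208), np.float64(-0.03651500600365606)), (np.float64(-0.09417423482576145), np.float64(-0.03593856447744576)), (np.float64(-0.09360131674189959), np.float64(-0.03510166097511037))]
```

```bash
python3 -m handwheel '[[[110,0.0015,0,-0.03,0,0,0],[110,0,0,-0.03,0,0,0],[110,0,0,-0.03,0,0,0],[110,0,0,-0.018,0,0,0],[110,0,0,0,0,0,0],[110,0,0.008,0.001,0,0,0],[110,0,0.008,0.001,0,0,0],[110,0,0.004,0.001,0,0,0]]]'; python3 -m handwheel '[[[110,0,0.003,0.0004,0,0,0],[110,0,0.003,0.0004,0,0,0],[110,0,0.003,0.0004,0,0,0],[110,0,0.004,0.0006,0,0,0],[110,0,0.005,0.0007,0,0,0],[110,0,0.005,0.0007,0,0,0],[110,-0.001,0.005,0.0007,0,0,0],[110,0,0.005,0.0007,0,0,0]]]'
python3 - <<'E'
from h import *
f=grab('scene','s2');s=bot.read_state();print(s['eef_pos'],s['force'],s['torque'])
f=grab('side');x=f['image'][130:300,160:360,::-1];cv2.imwrite('pics/d2.png',np.vstack([cv2.resize(x,(640,544))]))
E
```

```text
time_s: 3.58
eef_pos: [0.5765, -0.1099, 0.1042]
eef_rot: [3.141, 0.0, 1.599]
force: [-0.1, -0.3, 0.3]
grip_width: 0.568
time_s: 4.58
eef_pos: [0.5751, -0.0776, 0.108]
eef_rot: [3.142, 0.0, 1.598]
force: [0.6, -5.1, 4.0]
grip_width: 0.568
[ 0.5750872  -0.07666259  0.10800615] [-0.05737748  0.74076714  0.20673821] [ 0.07590203  0.01606805 -0.03035397]
```

View pics/d2.png

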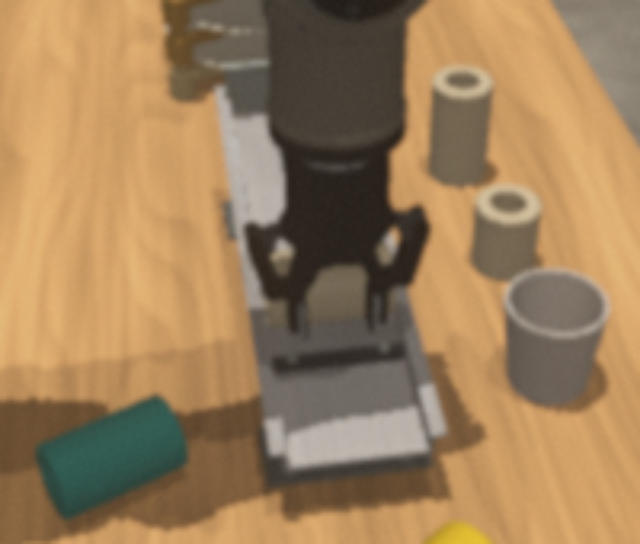

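The fingers are behind the prop at crop (300,310) and (375,310). They have cleared the low bar at (340,355) and the prop is rolling up.

```bash
for i in 1; do python3 -m handwheel '[[[110,0,0.006,0.0008,0,0,0],[110,0,0.007,0.001,0,0,0],[110,0,0.007,0.001,0,0,0],[110,-0.001,0.007,0.001,0,0,0],[110,0,0.007,0.001,0,0,0],[110,0,0.007,0.001,0,0,0],[110,-0.001,0.007,0.001,0,0,0],[110,0,0.007,0.001,0,0,0]]]'; done; python3 -m handwheel '[[[110,0,0.007,0.001,0,0,0],[110,0,0.007,0.001,0,0,0],[110,0,0.007,0.001,0,0,0],[110,-0.001,0.007,0.001,0,0,0],[110,0,0.007,0.001,0,0,0],[110,0,0.007,0.001,0,0,0],[110,0,0.007,0.001,0,0,0],[110,0,0.007,0.001,0,0,0]]]'; python3 -m handwheel '[[[110,0,0.007,0.001,0,0,0],[110,0,0.007,0.001,0,0,0],[110,0,0.007,0.001,0,0,0],[110,-0.001,0.007,0.001,0,0,0],[110,0,0.006,0.0008,0,0,0],[110,0,0.006,0.0008,0,0,0],[110,0,0.005,0.0007,0,0,0],[110,0,0.005,0.0007,0,0,0]]]'
python3 - <<'E'
from h import *
f=grab('scene');s=bot.read_state();print(s['eef_pos'],s['force'],s['torque'])
x=f['image'][100:260,120:320,::-1];cv2.imwrite('pics/s3.png',cv2.resize(x,(640,512)))
E
```

```text
time_s: 5.68
eef_pos: [0.573, -0.0224, 0.1157]
eef_rot: [-3.141, 0.0, 1.598]
force: [1.7, -4.6, 2.6]
grip_width: 0.566
time_s: 6.68
eef_pos: [0.5721, 0.0336, 0.1238]
eef_rot: [-3.141, -0.0, 1.598]
force: [-0.2, -4.5, 3.6]
grip_width: 0.57
time_s: 7.68
eef_pos: [0.5713, 0.0822, 0.1309]
eef_rot: [-3.142, 0.001, 1.597]
force: [0.8, -10.5, 7.6]
grip_width: 0.572
[0.57127391 0.08319187 0.13105633] [ 0.43210453 -7.60691682  7.56596371] [-1.74186591 -0.0863883   0.0121419 ]
```

View pics/s3.png

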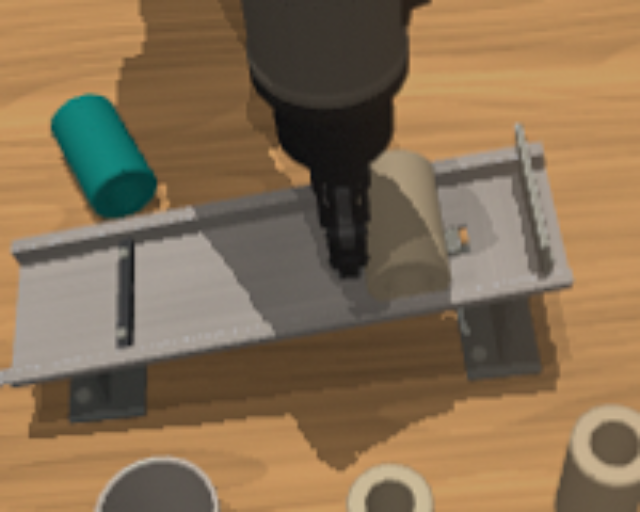

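The prop at crop (405,220) is riding onto the catch, whose tip shows at (455,238). The push force is about 10 N. I'll carry on slowly.

```bash
python3 -m handwheel '[[[110,0,0.005,0.0007,0,0,0],[110,0,0.005,0.0007,0,0,0],[110,0,0.005,0.0007,0,0,0],[110,-0.001,0.005,0.0007,0,0,0],[110,0,0.005,0.0007,0,0,0],[110,0,0.005,0.0007,0,0,0],[110,0,0.005,0.0007,0,0,0],[110,0,0.005,0.0007,0,0,0]]]'; python3 -m handwheel '[[[110,0,0.003,0.0004,0,0,0],[110,0,0.003,0.0004,0,0,0],[110,0,0.003,0.0004,0,0,0],[110,0,0.003,0.0004,0,0,0]]]'
python3 -m handwheel '[[[110,0,0.003,0.0004,0,0,0],[110,0,0.002,0.0003,0,0,0],[110,0,0,0,0,0,0]]]'
python3 - <<'E'
from h import *
f=grab('scene');s=bot.read_state();print(s['eef_pos'],s['force'],s['torque'])
x=f['image'][120:220,200:320,::-1];cv2.imwrite('pics/s4.png',cv2.resize(x,(720,600)))
E
```

```text
time_s: 8.72
eef_pos: [0.5703, 0.1223, 0.1366]
eef_rot: [-3.142, 0.001, 1.597]
force: [-0.6, -9.8, 8.4]
grip_width: 0.57
time_s: 9.22
eef_pos: [0.5699, 0.1358, 0.1378]
eef_rot: [-3.141, -0.0, 1.599]
force: [-0.3, 0.8, -0.5]
grip_width: 0.569
time_s: 9.6
eef_pos: [0.5701, 0.1403, 0.1386]
eef_rot: [-3.141, -0.0, 1.598]
force: [-0.6, -0.2, 0.9]
grip_width: 0.573
[0.57008312 0.14014921 0.13857025] [-0.24904168 -0.06689307  0.5778869 ] [ 0.00922656  0.00921252 -0.02262858]
```

View pics/s4.png

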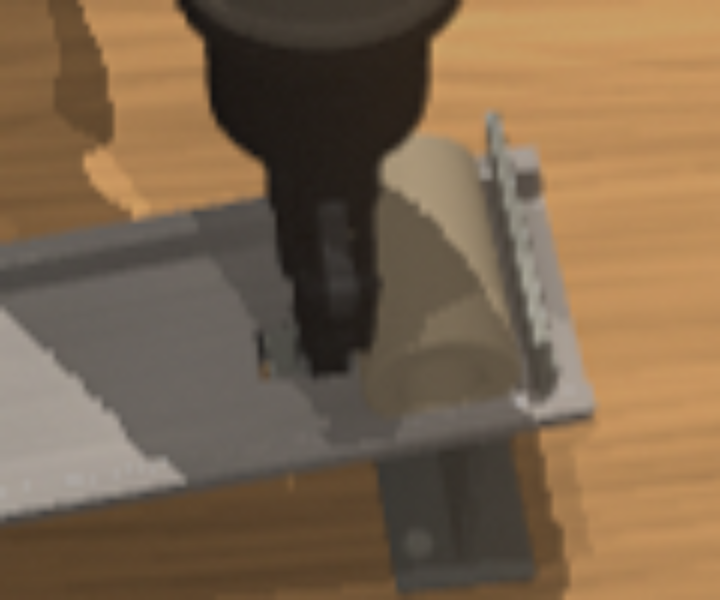

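The prop at crop (450,290) is against, or nearly against, the stop. With no force on the fingers, the catch appears to be holding it. A light nudge up to the stop will confirm, then I'll retreat.

```bash
python3 -m handwheel '[[[110,0,0.002,0.0003,0,0,0],[110,0,0.001,0.0001,0,0,0],[110,0,0,0,0,0,0]]]'; python3 -m handwheel '[[[110,0,0.001,0.0001,0,0,0],[110,0,0.001,0.0001,0,0,0],[110,0,0,0,0,0,0]]]'
```

```text
time_s: 10.02
eef_pos: [0.5703, 0.1417, 0.1392]
eef_rot: [-3.141, 0.002, 1.597]
force: [-1.7, -7.0, 6.9]
grip_width: 0.566
time_s: 10.4
eef_pos: [0.5705, 0.1441, 0.1395]
eef_rot: [3.141, 0.001, 1.597]
force: [-0.4, -5.8, 4.1]
grip_width: 0.567
```

```bash
python3 -m handwheel '[[[110,0,0.001,0.0001,0,0,0],[110,0,0.001,0.0001,0,0,0],[110,0,0,0,0,0,0]]]'
```

```text
time_s: 10.78
eef_pos: [0.5705, 0.1456, 0.1397]
eef_rot: [3.141, 0.002, 1.597]
force: [-0.7, -7.9, 5.8]
grip_width: 0.567
```

```bash
python3 -m handwheel '[[[110,0,0.001,0.0001,0,0,0],[110,0,0.001,0.0001,0,0,0],[110,0,0,0,0,0,0]]]'
```

```text
time_s: 11.15
eef_pos: [0.5705, 0.1458, 0.1397]
eef_rot: [-3.141, 0.004, 1.595]
force: [-0.8, -16.9, 7.9]
grip_width: 0.572
```

The TCP has stalled and the force has risen to 17 N, so the prop is at the end stop. Backing off gently.

```bash
python3 -m handwheel '[[[110,0,-0.003,0,0,0,0],[110,0,-0.004,0,0,0,0],[110,0,-0.006,0,0,0,0],[110,0,-0.01,0,0,0,0],[110,0,-0.015,0,0,0,0],[110,0,-0.02,0,0,0,0],[110,0,-0.02,0.01,0,0,0],[110,0,-0.02,0.02,0,0,0]]]'; python3 -m handwheel '[[[110,0,-0.02,0.03,0,0,0],[110,0,-0.02,0.03,0,0,0],[110,0,-0.02,0.03,0,0,0],[110,0,-0.02,0.03,0,0,0],[110,0,-0.02,0.03,0,0,0],[110,0,0,0,0,0,0],[110,0,0,0,0,0,0]]]'
python3 - <<'E'
from h import *
f=grab('scene','s5');W=cloud(f);s=bot.read_state();print(s['eef_pos'],s['force'])
q=W[(W[...,0]>.52)&(W[...,0]<.62)&(W[...,1]>.12)&(W[...,1]<.208)&(W[...,2]>.136)]
A=np.c_[2*q[:,1],2*q[:,2],np.ones(len(q))];r=np.linalg.lstsq(A,(q[:,1:]**2).sum(1),rcond=None)[0];print(len(q),'axis y,z',r[:2],np.sqrt(r[2]+r[0]**2+r[1]**2))
x=f['image'][90:290,100:350,::-1];cv2.imwrite('pics/s5c.png',cv2.resize(x,(750,600)))
w=grab('wrist','w5')
E
```

```text
time_s: 12.15
eef_pos: [0.5695, 0.049, 0.1693]
eef_rot: [-3.14, 0.0, 1.597]
force: [-0.6, -0.2, 0.3]
grip_width: 0.565
time_s: 13.02
eef_pos: [0.5697, -0.0495, 0.3191]
eef_rot: [-3.141, -0.0, 1.597]
force: [-1.0, 0.4, -0.0]
grip_width: 0.568
[ 0.56960836 -0.04897722  0.31879979] [-0.65215429 -0.14910084  0.75898969]
988 axis y,z [0.17943459 0.1404878 ] 0.02643135417868446
```

View pics/s5c.png

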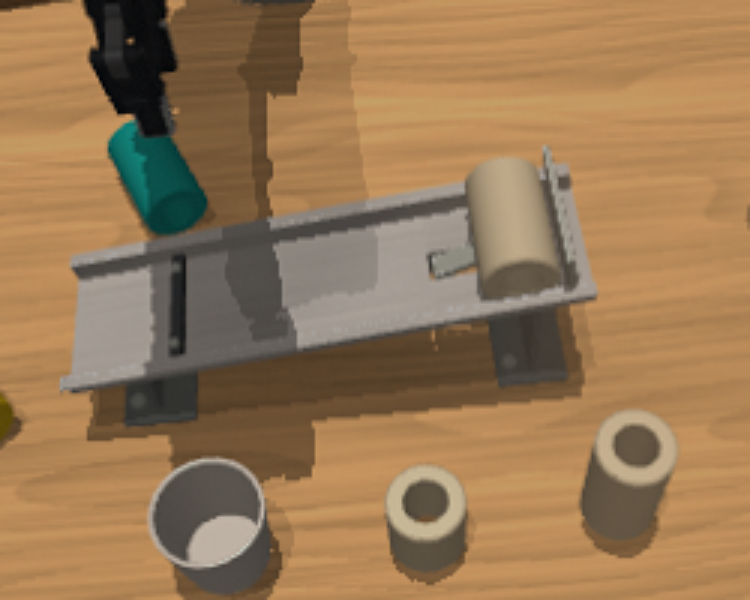

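View pics/w5.png

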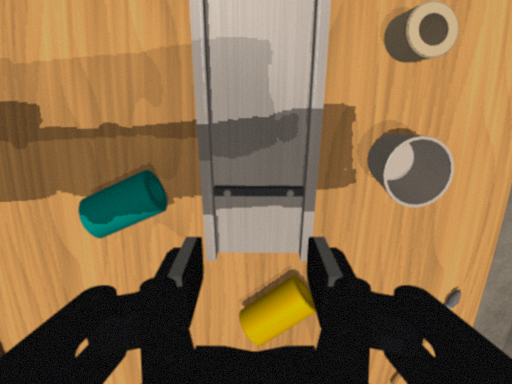

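The prop at crop (515,225) sits beside the stop with the catch up behind it at (452,260). Its measured axis is at y = 0.179, which matches resting back on the catch (+155 mm). The bystanders and look-alikes are where they were, and the hand is clear.

```bash
python3 -c "
from station import bot
print(bot.read_state()['time_s']);bot.sign_off()"
```

```text
13.125
the job is handed in; nothing more can be done
```

The prop is back in store at the top of the gutter, held by the catch. I rolled it up with the half-open fingers, over the catch and against the end stop, then withdrew the hand and handed the job in at 13.1 s.

- **End stop:** I pushed until the TCP stalled and the force rose to about 17 N. That was the highest force I read; the rest of the push stayed below about 14 N.
- **Catch:** after the hand withdrew, the prop's axis measured y ≈ 0.179 m. That matches resting back on the catch at about +155 mm. The camera shows the catch behind the prop, and the prop did not roll back.
- **Surroundings:** the two bystander props, the pot and the two look-alikes looked unmoved in the last pictures. The plate stack was outside those views, but the arm never went near it.
- **Weak spot:** the circle fit in that last measurement gave a radius of 26 mm instead of 30 mm, because only part of the prop was visible. The position is therefore good to a few millimetres. No other check disagreed.

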